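Clamp a blank in the spring-arm jig

TASK

Clamp the long flat wooden block in the metal jig, ready for drilling: draw the sprung arm back by its knob until the catch holds it by itself, lay the block flat in the jig with one end against the fence and a long side against the stop pin, let go of it, and then press the trigger pedal so that the arm springs back and grips the block. Leave the other things on the bench where they are.

Things in the scene. Friction and masses are not known exactly. Their poses are not given: they have to be found in the camera images.
- jig: The clamping jig, fixed on the bench: a grey metal plate 265 (x) x 230 (y) x 15 mm with fence, stop pin, sprung arm and trigger on it. Origin: centre of its underside, on the bench; z up. 'Jig' coordinates below are in mm in this frame. Plate top z = 15. Two more thin posts stand on it: spring anchor (9.5, 99), top z = 61; the arm's rest stop (3, 29), top z = 49
- seat (a point): The point on the plate's top under the middle of the block when the block lies home, jig (47.5, -55, 15), axes as the jig: the block's length then runs along jig x, one end on the fence, its -y side on the stop pin. Only while the arm is back is this space free
- fence (a point): Foot of the fence's face in line with the seat, jig (102.5, -55, 15). The fence is a steel bar, jig x 102.5 to 122.5, y -100 to -10, top z = 40; its face looks to jig -x, toward the block
- stop_pin (a point): Foot of the stop pin on its axis, jig (84.5, -83.5, 15): upright, steel, 12 mm across, top z = 35. The block's side lies on its jig +y side
- pivot (a point): The arm's upright pivot axis at the plate's top, jig (-20.5, 75, 15); post, coil spring and nut round it, 48 mm across at the foot, top z = 78
- clamp_arm (a joint): Angle q of the sprung arm, rad, growing clockwise from above as it is drawn back. Knob axis at jig x = -20.5 + 130 sin(0.2 - q), y = 75 - 130 cos(0.2 - q) mm. 0: at rest; 0.2: on a block that lies home; 0.95: held by the catch, once drawn to 0.98 or more; 1.08: end stop. Pull at the knob 5 N at rest, up to 14 N near the catch. Let go short of the catch it flies back
- knob: The round upright grip, free to turn, on the arm's free end, black, 18 mm across, 40 mm tall, 130 mm from the pivot. Origin: centre of its foot on the arm's top face (z = 51). The arm is a steel bar 18 mm wide, z 39 to 51
- bumper: The round rubber roller, 26 mm across, 18 mm tall, under the arm's free end, on the knob's axis. Origin: centre of its underside (z = 21). It presses on the near end of the block
- trigger (a joint): Angle of the sear lever under the arm, rad: 0 = up, ready or catching; grows as the pedal goes down, to 0.14 at its stop (pedal 16 mm down). A spring of about 2 N at the pedal lifts it. The arm pushes it down and passes over its nose when drawn back. With the arm caught, pressing takes 4 to 7 N and the arm is let go at about 0.05 (pedal 6 mm down)
- pedal (a point): Centre of the top of the trigger pedal, a ribbed steel thumb plate 32 x 28 mm at the lever's free end, jig (-112, 65, 45) when up. It is pressed straight down. The arm springs away from it, toward the fence
- long_block: The work: a plain pine block 45 x 110 x 30 mm, the longer and flatter of the two blocks, about 0.12 kg, loose on the bench. Origin: centre of its underside, z up; its x and y are not square to its edges (see work)
- work (a point): Centre of the underside of the long block, square to its edges: y along its 110 mm length, x across its 45 mm width, z up
- short_block: Bystander: a pine block 45 x 70 x 45 mm, shorter and thicker than the work. Origin: centre of its underside, z up
- hole_saw: Bystander: a hole saw, 60 mm across, with an upright shank, 82 mm tall. Origin: centre of its underside
- tape_measure: Bystander: a pocket tape measure, 75 x 89 x 34 mm. Origin: centre of its underside

How it is judged:
By the outcome, as a careful person would: the job done as asked, in the order asked, and still so for the second after the job is handed in, with the robot touching nothing.
It also fails if it takes over 64 s, if anything falls off the work surface, if the arm or the gripper's body presses on something with over 40 N, if the wrist force passes 120 N, or if a joint passes its speed limit or range.

ROBOT

A 7-joint arm with a two-finger parallel gripper is mounted at the origin on a cart in front of the work surface, level with it; the furniture and walls round the work are solid. World frame = base frame: x ahead of the robot, y to its left, z up, the work surface at z = 0. Lengths are in mm, angles in rad, forces in N, time in s.
With the tool pointing down it reaches from about 400 to 900 mm from the base axis. Payload 5.6 kg.
Tool frame: the origin (TCP) lies midway between the tips of the shut fingers; the grasp point (between the pads) lies grip_point_offset behind it (grip_point_offset is the distance from the TCP to the grasp point, in mm); z points along the fingers, y is the direction in which the jaws open and shut (so a half turn about z gives the same grasp; the last joint's range is limited). The gripper opens to 92 mm and grips with 3 to 60 N. Pads are 20 mm wide; open, the fingers measure 128 mm over their backs; the gripper's body (75 mm by 189 mm) begins 69 mm behind the grasp point.
Start: joints at [-1.254, 0.468, -0.012, 1.603, 0.006, 1.071, -0.056], TCP at [228.898, 608.371, 214.592] pointing down, gripper open.
Joint ranges: [-2.53, 2.53], [-0.31, 2.02], [-1.57, 1.55], [0.28, 2.44], [-1.29, 4.43], [0.15, 1.84], [-2.92, 2.92]. Speed limits (rad/s): [2.57, 2.57, 3.14, 3.14, 3.14, 3.14, 3.14].

INTERFACE

Orientations are given as a unit quaternion [w, x, y, z].
In Python, from plant import read_state, snapshot, camera_info, job_done, silhouettes, grip_point_offset gives the robot as it stands. The module is installed in compiled form; this text tells all that it offers.
- The arm moves only by the tool send_rows, never from a script. Its argument "plan" is a list that holds one entry, the list of rows, each a list of 7 numbers: the turn, a rotation vector about the tool's x, y, z in rad, then the shift along the tool's x, y, z in mm, then the closure, from 0 (fully open) to 1 (shut). In form: [[[wx, wy, wz, x, y, z, gripper], ...]]. A call has 1 to 5 rows; each row is the pose to reach, as a shift and turn from the pose commanded when the call began, along the tool's axes at that moment; what a row does not reach only later rows make up. A row lasts 1/10 s, in which the tool goes at most 50 mm and 8.59 degrees, less where a joint would pass 70% of its speed; a pose out of reach is approached as far as the arm can. A call with a gripper value outside its range is refused whole. The fingers move at their own pace and stop on an object; the grip force is fixed at half the most. Time passes only in rows, so rows that repeat a pose let the fingers close. It gives the time, the measured TCP pose, the force and the opening at its end, in the units of the state.
- read_state(): the state, without advancing time (a new reading comes with each control period).
- snapshot(name): name is "scene" or "side" or "wrist"; returns the picture (384x512x3 uint8, red, green, blue); there is no depth.
- camera_info(name): a dict with "fx", "fy", "cx", "cy" (pixels), "world_to_cam" (4x4, takes a point from world to camera coordinates). Camera axes: x right, y up, looking along -z (the intrinsics and any distortion apply to the point x, -y, -z); pixel columns grow to the right and rows downward; lengths in mm; the calibration is good to about 2 mm. A picture is of the moment at which its call begins: read the wrist's pose just before it. camera_info takes no time and is no camera call; for the wrist camera it gives the pose at the moment of the call.
- job_done(): hands the job in, once; it reports no verdict.
Trained networks look in the newest picture that a camera, given by its name, has taken for a name from the list of things; names that differ only in an ending like _2 or _b are one class to them, and where a whole thing is asked for, a point or a joint stands for the part that bears it (a point fixed in the world has none). Each returns a list of dicts, best first, with "p" (0 to 1); they miss things now and then, are a little off and sometimes report something else, mostly with a low value. They report only what shows in the picture. A call takes as long as a camera call.
- silhouettes(camera, name): "pixels" (384x512 bool, what is visible of it) and "bbox" ([left, top, width, height] in pixels, round what is visible of it).
The state is a dict: "clock": time; "joints": joint angles; "joint_velocities": joint speeds; "tau": joint torques, N m; "tool_pos": TCP position; "ee_rot": TCP orientation; "wrist_force": force on the tool from outside, world axes, zero at the start; "torque": the same for the moment, N m; "width": opening from 0.0 (shut) to 1.0 (fully open).
Only numpy, scipy, OpenCV 4.12 (cv2) and the standard library are available. Lean on these libraries where they do the work, as an engineer would, in place of code of your own. Each camera call takes 0.05 s, during which the arm holds its last target.

## Working session

There is one attempt and no reset: what is moved stays moved. The work goes in short steps, Python scripts to look and compute and a tool call to move; the robot and the scene stay as the last step left them, time stands still between calls to the robot, and variables do not carry over. Pictures are saved under pics/ and viewed, and the job is handed in when it is done.

Besides the shell and the picture viewer there is one more tool, called after "Emit:" in YAML: its name, and indented under it one key for each argument. send_rows: Moves the arm, as the interface text tells. Its arguments: {"type":"object","properties":{"plan":{"type":"array"}},"required":["plan"]}

```bash
mkdir -p pics; ls; python3 - <<'E'
from plant import *
import cv2,numpy as np
s=read_state()
for k,v in s.items(): print(k,np.round(v,3))
print(grip_point_offset)
for n in ["scene","side","wrist"]:
    im=snapshot(n); cv2.imwrite(f"pics/a_{n}.png",im[:,:,::-1])
    c=camera_info(n); print(n,{k:np.round(v,3).tolist() for k,v in c.items()})
E
```

```text
pics
clock 0.0
joints [-1.254  0.468 -0.012  1.604  0.006  1.071 -0.056]
joint_velocities [ 0.001  0.     0.001 -0.001  0.001  0.     0.   ]
tau [-0.0000e+00 -5.2057e+01 -1.3000e-02 -2.4375e+01 -5.7000e-02  1.7000e-02
  0.0000e+00]
tool_pos [228.7   607.813 213.645]
ee_rot [-0.     0.179  0.984 -0.001]
wrist_force [-0.343  1.22   0.197]
torque [-0.024  0.016 -0.007]
width 1.003
18.700000000000003
scene {'fx': 423.507, 'fy': 423.507, 'cx': 245.918, 'cy': 198.387, 'world_to_cam': [[0.711, -0.703, 0.016, -248.353], [0.498, 0.52, 0.694, -421.887], [-0.496, -0.486, 0.72, -728.875], [0.0, 0.0, 0.0, 1.0]]}
side {'fx': 410.722, 'fy': 410.722, 'cx': 258.72, 'cy': 188.415, 'world_to_cam': [[-0.936, -0.352, 0.017, 584.416], [0.219, -0.545, 0.809, -59.102], [-0.275, 0.761, 0.588, -1278.54], [0.0, 0.0, 0.0, 1.0]]}
wrist {'fx': 345.471, 'fy': 345.471, 'cx': 258.207, 'cy': 189.556, 'world_to_cam': [[0.352, 0.936, -0.002, -648.909], [-0.894, 0.335, -0.299, 35.627], [-0.279, 0.106, 0.954, -393.169], [0.0, 0.0, 0.0, 1.0]]}
```

View pics/a_scene.png

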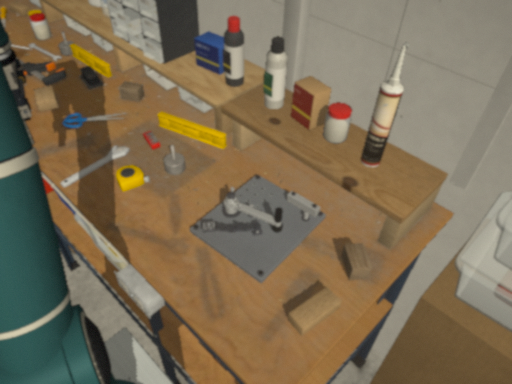

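View pics/a_side.png

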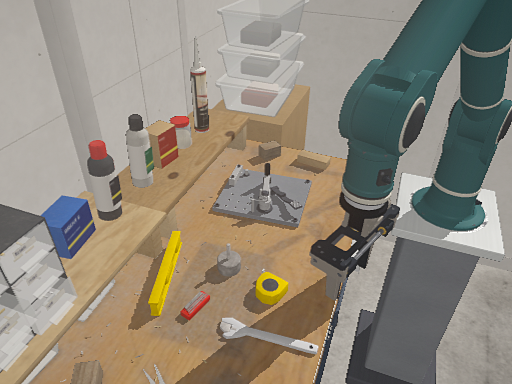

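View pics/a_wrist.png

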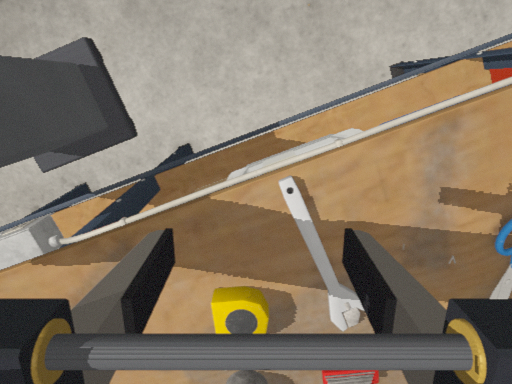

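```bash
cat > h.py <<'E'
from plant import *
import cv2,numpy as np
from scipy.spatial.transform import Rotation as R
def proj(c,P):
    P=np.atleast_2d(P); M=np.array(c["world_to_cam"]); q=P@M[:3,:3].T+M[:3,3]
    return np.c_[c["fx"]*q[:,0]/-q[:,2]+c["cx"], c["fy"]*-q[:,1]/-q[:,2]+c["cy"]]
def ray(c,uv):
    M=np.array(c["world_to_cam"]); d=np.array([(uv[0]-c["cx"])/c["fx"],-(uv[1]-c["cy"])/c["fy"],-1.])
    return -M[:3,:3].T@M[:3,3], M[:3,:3].T@d
def onz(c,uv,z):
    o,d=ray(c,uv); return o+d*(z-o[2])/d[2]
def tri(obs):
    A=np.zeros((3,3));b=np.zeros(3)
    for c,uv in obs:
        o,d=ray(c,uv); d=d/np.linalg.norm(d); Q=np.eye(3)-np.outer(d,d); A+=Q;b+=Q@o
    return np.linalg.solve(A,b)
def sil(cam,name,n=3):
    r=silhouettes(cam,name); out=[]
    for d in r[:n]:
        m=d["pixels"]; ys,xs=np.nonzero(m)
        out.append((round(float(d["p"]),2),d["bbox"],(round(xs.mean(),1),round(ys.mean(),1)) if len(xs) else None,int(m.sum())))
    return r,out
def Rt(s): 
    w,x,y,z=s["ee_rot"]; return R.from_quat([x,y,z,w])
E
python3 - <<'E'
from h import *
C={n:camera_info(n) for n in("scene","side")}
for n in ("scene","side"):
    for k in ["jig","knob","pedal","long_block","short_block","hole_saw","tape_measure"]:
        r,o=sil(n,k)
        print(n,k,o)
        if r:
            np.save(f"m_{n}_{k}.npy",r[0]["pixels"])
print(read_state()["clock"])
E
```

```text
scene jig [(0.76, [187.3, 170.5, 140.8, 114.3], (np.float64(257.9), np.float64(225.9)), 8016)]
scene knob []
scene pedal [(0.84, [201.8, 223.7, 58.2, 6.9], (np.float64(229.2), np.float64(227.0)), 445), (0.39, [223.9, 195.0, 59.2, 34.7], (np.float64(255.7), np.float64(212.9)), 673)]
scene long_block [(0.83, [287.8, 285.1, 54.2, 47.1], (np.float64(313.2), np.float64(310.7)), 1274)]
scene short_block [(0.57, [342.8, 243.1, 26.9, 36.3], (np.float64(355.6), np.float64(261.3)), 861)]
scene hole_saw [(0.71, [161.1, 145.5, 27.7, 29.3], (np.float64(173.7), np.float64(161.7)), 498)]
scene tape_measure [(0.76, [116.7, 167.5, 32.8, 24.6], (np.float64(130.1), np.float64(177.3)), 565)]
side jig [(0.85, [209.8, 166.2, 104.1, 60.2], (np.float64(263.6), np.float64(196.4)), 4176)]
side knob [(0.65, [265.5, 165.4, 3.8, 11.0], (np.float64(266.6), np.float64(169.6)), 66)]
side pedal [(0.5, [271.5, 186.2, 28.2, 23.4], (np.float64(286.0), np.float64(198.3)), 214)]
side long_block [(0.88, [294.5, 150.8, 34.8, 16.8], (np.float64(313.9), np.float64(159.2)), 422)]
side short_block [(0.78, [258.9, 139.6, 22.4, 20.2], (np.float64(269.2), np.float64(150.2)), 371)]
side hole_saw [(0.93, [218.3, 245.8, 25.7, 34.8], (np.float64(229.0), np.float64(262.3)), 592)]
side tape_measure [(0.92, [255.5, 270.3, 34.8, 34.8], (np.float64(270.0), np.float64(288.2)), 817)]
0.85
```

```bash
python3 - <<'E'
import cv2
a=cv2.imread("pics/a_scene.png")[160:340,180:390]
cv2.imwrite("pics/z_scene.png",cv2.resize(a,None,fx=3.5,fy=3.3,interpolation=cv2.INTER_CUBIC)[:600,:800])
a=cv2.imread("pics/a_side.png")[130:240,200:350]
cv2.imwrite("pics/z_side.png",cv2.resize(a,None,fx=5,fy=5,interpolation=cv2.INTER_CUBIC))
E
```

```text
(no output)
```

View pics/z_scene.png

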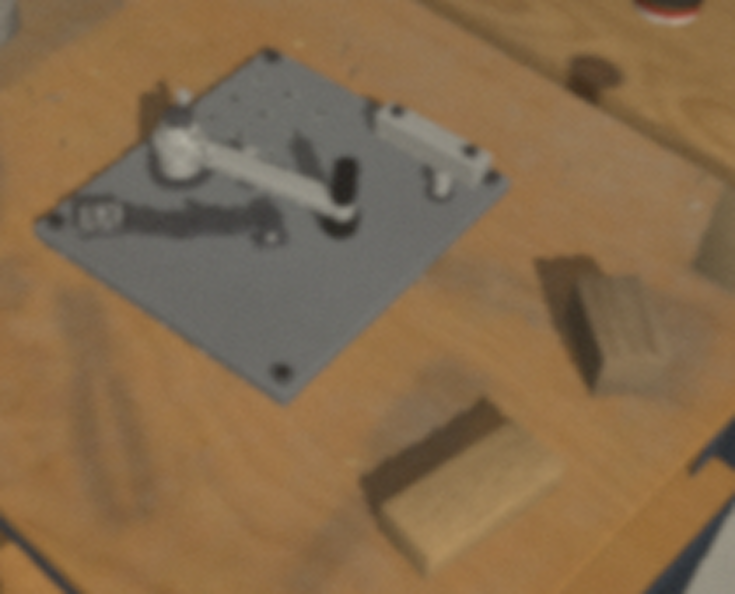

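View pics/z_side.png

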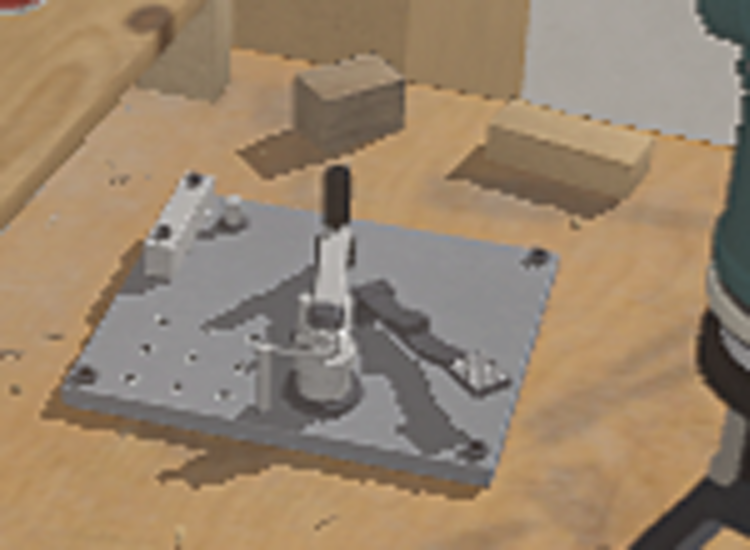

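```bash
cat > fit.py <<'E'
from h import *
from scipy.optimize import least_squares
C={n:camera_info(n) for n in("scene","side")}
S=lambda x,y:(180+x/3.5,160+y/3.3)
D=lambda x,y:(200+x/5,130+y/5)
px=[("scene",S(268,50),(132.5,115)),("scene",S(508,182),(132.5,-115)),("scene",S(284,400),(-132.5,-115)),("scene",S(38,230),(-132.5,115)),
("side",D(558,262),(-132.5,-115)),("side",D(492,470),(-132.5,115)),("side",D(65,388),(132.5,115))]
def J2W(p,P):
    P=np.atleast_2d(P).astype(float); c,s=np.cos(p[2]),np.sin(p[2])
    return np.c_[p[0]+c*P[:,0]-s*P[:,1],p[1]+s*P[:,0]+c*P[:,1],P[:,2]]
def res(p,cams=("scene","side"),z=None):
    r=[]
    for n,uv,xy in px:
        if n in cams: r+=list(proj(C[n],J2W(p,[xy[0],xy[1],p[3]]))[0]-np.array(uv))
    return r
if __name__=="__main__":
    p0=[600,0,-0.0,15]
    o=onz(C["scene"],(258,226),15);p0[:2]=o[:2]
    a=onz(C["scene"],S(268,50),15)-onz(C["scene"],S(38,230),15); p0[2]=np.arctan2(a[1],a[0])
    for cams in (("scene",),("side",),("scene","side")):
        f=least_squares(res,p0,kwargs=dict(cams=cams)); print(cams,np.round(f.x,3),np.round(f.fun,1))
    p=f.x
    for nm,P in dict(fence=(102.5,-55,15),pedal=(-112,65,45),knobtop=(-20.5+130*np.sin(.2),75-130*np.cos(.2),91)).items():
        w=J2W(p,P); print(nm,w.round(1),[ (n,proj(C[n],w)[0].round(1)) for n in C])
    # knob tri
    print("knobtop tri",tri([(C["scene"],S(346,160)),(C["side"],D(337,170))]))
    # block corners via tri
    print("blk",tri([(C["scene"],S(562,465)),(C["side"],D(508,103))]),)
E
python3 fit.py
```

```text
('scene',) [ 5.56723e+02  1.62494e+02  8.80000e-02 -1.68800e+00] [ 0.3  0.4 -0.   0.1  0.4 -0.4 -0.6 -0. ]
('side',) [ 5.50072e+02  1.41768e+02  7.90000e-02 -3.07100e+00] [ 0.1 -0.8 -0.4  0.5  0.4  0.2]
('scene', 'side') [5.48577e+02 1.56142e+02 8.90000e-02 9.17100e+00] [ 0.   0.1  0.6  0.2  0.1  0.9 -1.9  0.3 -0.5 -1.7 -0.6  0.3 -1.3  0.2]
fence [[655.5 110.4  15. ]] [('scene', array([300.2, 209. ])), ('side', array([238.4, 177.4]))]
pedal [[431.3 211.   45. ]] [('scene', array([208.6, 226.1])), ('side', array([295.1, 203.1]))]
knobtop [[558.5 104.4  91. ]] [('scene', array([278.8, 209.6])), ('side', array([267.1, 163.1]))]
knobtop tri [558.57675721 106.3611754   90.69914655]
blk [ 506.06649795 -126.14131484   22.82919579]
```

```bash
cat > blk.py <<'E'
from h import *
from scipy.optimize import minimize
C={n:camera_info(n) for n in("scene","side")}
def hull(c,p,dims):
    L=np.array([[sx*dims[0]/2,sy*dims[1]/2,z] for sx in(-1,1) for sy in(-1,1) for z in(0,dims[2])])
    cc,s=np.cos(p[2]),np.sin(p[2])
    W=np.c_[p[0]+cc*L[:,0]-s*L[:,1],p[1]+s*L[:,0]+cc*L[:,1],L[:,2]]
    return cv2.convexHull(proj(c,W).astype(np.float32))[:,0]
def iou(c,p,dims,m):
    k=4; img=np.zeros((384*k,512*k),np.uint8)
    cv2.fillPoly(img,[np.round((hull(c,p,dims)+.5)*k*16).astype(np.int32)],1,shift=4)
    a=cv2.resize(img.astype(np.float32),(512,384),interpolation=cv2.INTER_AREA)
    return np.minimum(a,m).sum()/np.maximum(a,m).sum()
def fit(masks,dims,z=0):
    best=None
    n=list(masks)[0]; ys,xs=np.nonzero(masks[n]); o=onz(masks_c[n] if 0 else C[n],(xs.mean(),ys.mean()),dims[2]/2)
    for y in np.arange(0,np.pi,np.pi/8):
        f=minimize(lambda p:-sum(iou(C[k],[p[0],p[1],p[2]/50],dims,m) for k,m in masks.items()),[o[0],o[1],y*50],method="Nelder-Mead",options=dict(initial_simplex=np.array([[o[0],o[1],y*50],[o[0]+15,o[1],y*50],[o[0],o[1]+15,y*50],[o[0],o[1],y*50+15]])))
        if best is None or f.fun<best.fun: best=f
    p=best.x*[1,1,1/50]
    return p,[iou(C[k],p,dims,m) for k,m in masks.items()]
if __name__=="__main__":
    for k,d in dict(long_block=(45,110,30),short_block=(45,70,45)).items():
        M={n:np.load(f"m_{n}_{k}.npy").astype(np.float32) for n in C}
        print(k,*fit(M,d)); 
        for n in C: print(n,*fit({n:M[n]},d)) if k=="long_block" else 0
    for k in("hole_saw","tape_measure"):
        for n in C:
            ys,xs=np.nonzero(np.load(f"m_{n}_{k}.npy")); print(k,n,onz(C[n],(xs.mean(),ys.mean()),20).round())
    s=read_state(); c=camera_info("wrist"); M=np.array(c["world_to_cam"]); cen=-M[:3,:3].T@M[:3,3]
    r=Rt(s).as_matrix(); print("cam in tool",(r.T@(cen-s["tool_pos"])).round(1)); print("tool axes\n",r.round(3)); print("view dir in tool",(r.T@(-M[2,:3])).round(3), "right",(r.T@M[0,:3]).round(3))
E
python3 blk.py
```

```text
long_block [452.14364213 -97.64394149   1.44164544] [np.float32(0.93272805), np.float32(0.92866045)]
scene [452.2403344  -97.68491056   1.4406982 ] [np.float32(0.9366453)]
side [452.13571035 -97.74683778   1.44202256] [np.float32(0.92866045)]
short_block [617.36409711 -86.47823878   2.43689455] [np.float32(0.9465744), np.float32(0.9203368)]
hole_saw scene [531. 478.  20.]
hole_saw side [526. 478.  20.]
tape_measure scene [404. 509.  20.]
tape_measure side [401. 520.  20.]
cam in tool [  83.8   -0.3 -171. ]
tool axes
 [[-0.936  0.352  0.   ]
 [ 0.352  0.936  0.   ]
 [-0.     0.    -1.   ]]
view dir in tool [-0.299 -0.     0.954] right [0. 1. 0.]
```

```bash
cat > mv.py <<'E'
from h import *
import sys
def jaw(az):
    y=np.array([np.cos(az),np.sin(az),0]);z=np.array([0,0,-1.]);return np.c_[np.cross(y,z),y,z]
def azof(s):
    r=Rt(s).as_matrix(); return np.arctan2(r[1,1],r[0,1])
def plan(segs,g,start=None,per=5):
    """segs: list of (target xyz, jaw az, nrows) ; prints calls"""
    s=read_state(); p=np.array(s["tool_pos"]); a=azof(s)
    if start: p,a=np.array(start[0],float),start[1]
    P=[]
    for t,az,n in segs:
        t=np.array(t,float)
        for i in range(1,n+1): P.append((p+(t-p)*i/n,a+(az-a)*i/n))
        p,a=t,az
    cp,ca=np.array(s["tool_pos"]),azof(s)
    if start: cp,ca=np.array(start[0],float),start[1]
    for i in range(0,len(P),per):
        rows=[]
        for q,az in P[i:i+per]:
            d=jaw(ca).T@(q-cp); rows.append([0,0,round(-(az-ca),3),*[round(float(v),1) for v in d],g])
        print([rows]); 
        # next call start as written (rounded)
        last=rows[-1]; cp=cp+jaw(ca)@np.array(last[3:6]); ca=ca-last[2]
E
python3 - <<'E'
from mv import *
print(azof(read_state()))
plan([((530,115,200),-.3,14)],0)
E
```

```text
1.2109627670701864
[[[0, 0, np.float64(0.108), -32.5, -25.4, 1.0, 0], [0, 0, np.float64(0.216), -65.1, -50.8, 2.1, 0], [0, 0, np.float64(0.324), -97.6, -76.2, 3.1, 0], [0, 0, np.float64(0.432), -130.2, -101.6, 4.2, 0], [0, 0, np.float64(0.54), -162.7, -127.1, 5.2, 0]]]
[[[0, 0, np.float64(0.108), -41.0, -5.0, 1.1, 0], [0, 0, np.float64(0.215), -81.9, -10.1, 2.1, 0], [0, 0, np.float64(0.323), -122.9, -15.2, 3.1, 0], [0, 0, np.float64(0.431), -163.9, -20.2, 4.2, 0], [0, 0, np.float64(0.539), -204.9, -25.3, 5.2, 0]]]
[[[0, 0, np.float64(0.108), -37.7, 16.7, 1.1, 0], [0, 0, np.float64(0.216), -75.5, 33.4, 2.1, 0], [0, 0, np.float64(0.324), -113.3, 50.1, 3.2, 0], [0, 0, np.float64(0.432), -151.0, 66.7, 4.2, 0]]]
```

Emit:
send_rows:
  plan:
    - [[0, 0, 0.108, -32.5, -25.4, 1, 0], [0, 0, 0.216, -65, -51, 2, 0], [0, 0, 0.324, -97.6, -76, 3, 0], [0, 0, 0.432, -130, -101.6, 4, 0], [0, 0, 0.54, -162.7, -127, 5, 0]]

```text
clock: 1.35
tool_pos: [337.1, 430.8, 209.8]
ee_rot: [-0.0, 0.437, 0.9, 0.0]
wrist_force: [0.6, 0.3, 0.5]
width: 1.002
```

Emit:
send_rows:
  plan:
    - [[0, 0, 0.108, -41, -5, 1, 0], [0, 0, 0.215, -82, -10, 2, 0], [0, 0, 0.323, -123, -15, 3, 0], [0, 0, 0.431, -164, -20, 4, 0], [0, 0, 0.539, -205, -25, 5, 0]]

```text
clock: 1.85
tool_pos: [445.1, 254.7, 205.0]
ee_rot: [-0.0, 0.661, 0.751, 0.0]
wrist_force: [-0.5, 0.4, -0.5]
width: 1.0
```

Emit:
send_rows:
  plan:
    - [[0, 0, 0.108, -38, 17, 1, 0], [0, 0, 0.216, -75.5, 33, 2, 0], [0, 0, 0.324, -113, 50, 3, 0], [0, 0, 0.432, -151, 67, 4, 0], [0, 0, 0.432, -151, 67, 4, 0]]

```text
clock: 2.35
tool_pos: [533.2, 109.1, 201.1]
ee_rot: [0.002, 0.808, 0.589, 0.0]
wrist_force: [-0.6, -0.4, 0.3]
width: 1.002
```

```bash
python3 - <<'E'
from h import *
import pickle
s=read_state(); c=camera_info("wrist"); print(s["clock"],np.round(s["tool_pos"],1))
im=snapshot("wrist"); cv2.imwrite("pics/b_wrist.png",im[:,:,::-1]); pickle.dump((s,c),open("b.pkl","wb"))
cv2.imwrite("pics/b_w2.png",cv2.resize(im[:,:,::-1],(800,600),interpolation=cv2.INTER_CUBIC))
for k in ["jig","knob","long_block","pedal","fence","stop_pin"]:
    r,o=sil("wrist",k); print(k,o)
    if r: np.save(f"b_{k}.npy",r[0]["pixels"])
E
```

```text
2.35 [533.2 109.1 201.1]
jig [(0.73, [84.3, 0.0, 330.2, 255.9], (np.float64(253.2), np.float64(110.2)), 56210), (0.2, [199.0, 309.7, 93.2, 23.5], (np.float64(251.0), np.float64(324.1)), 1624)]
knob [(0.73, [276.2, 159.6, 22.5, 28.4], (np.float64(285.1), np.float64(174.2)), 492)]
long_block [(0.77, [201.2, 309.9, 92.7, 23.4], (np.float64(250.4), np.float64(323.9)), 1564)]
pedal [(0.6, [97.9, 80.2, 149.0, 73.9], (np.float64(165.2), np.float64(115.7)), 3284), (0.36, [87.2, 0.0, 325.4, 254.3], (np.float64(253.4), np.float64(110.2)), 56272)]
fence [(0.68, [84.6, 0.0, 329.6, 252.7], (np.float64(253.3), np.float64(110.2)), 56225)]
stop_pin [(0.64, [84.8, 0.3, 327.7, 254.1], (np.float64(253.3), np.float64(110.2)), 56045)]
```

View pics/b_w2.png

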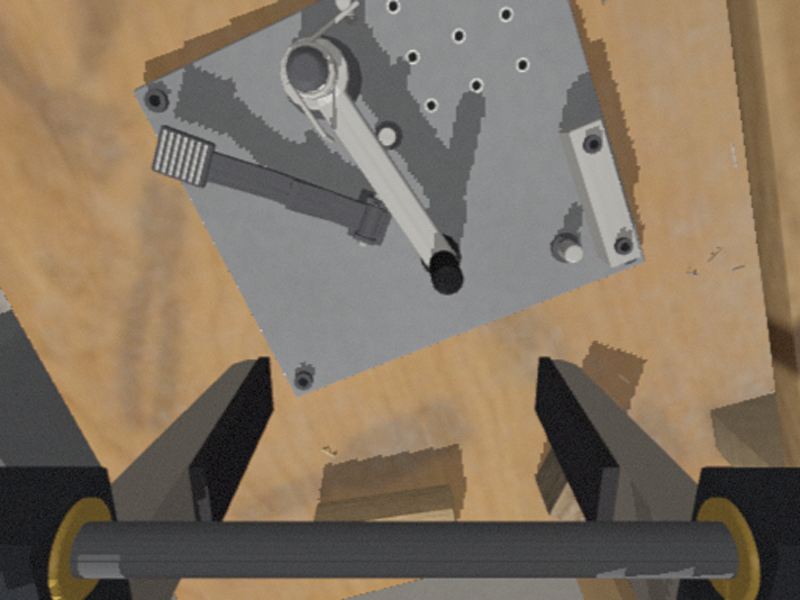

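```bash
cat > fit2.py <<'E'
from h import *
from fit import J2W
import pickle
from scipy.optimize import least_squares
s,c=pickle.load(open("b.pkl","rb")); k=512/800
pts=[((137,90),(-132.5,115,15)),((297,396),(-132.5,-115,15)),((643,263),(132.5,-115,15)),((183,157),(-112,65,45)),
((568,132),(102.5,-10,40)),((607,265),(102.5,-100,40)),((447,280),(5.3,-52.4,91)),((573,256),(84.5,-83.5,35)),((387,136),(3,29,49)),((308,67),(-20.5,75,78))]
def f(p): 
    W=J2W(p,[q for _,q in pts]); W[:,2]+=p[3]
    return (proj(c,W)-np.array([u for u,_ in pts])*k).ravel()
r=least_squares(f,[548,156,.089,0],loss="soft_l1"); print(r.x.round(3)); print(f(r.x).reshape(-1,2).round(1).tolist())
g=least_squares(lambda p:f([*p,0]),r.x[:3],loss="soft_l1"); print(g.x.round(3)); print(f([*g.x,0]).reshape(-1,2).round(1).tolist())
p=g.x; np.save("jig.npy",p)
for nm,P in dict(seat=(47.5,-55,15),pedal=(-112,65,45),knob=(5.3,-52.4,91)).items(): print(nm,J2W(p,P).round(1))
print("scene residual of side views:")
import fit
print(np.round(fit.res([*p,15]),1))
E
python3 fit2.py
```

```text
[ 5.49339e+02  1.57571e+02  8.30000e-02 -3.36600e+00]
[[-1.6, -0.2], [-0.4, -0.3], [0.6, -0.6], [1.1, -0.9], [-0.6, 0.4], [1.3, 1.9], [0.2, -0.2], [-0.6, -1.6], [0.1, 0.4], [-0.1, 1.4]]
[5.49353e+02 1.57873e+02 8.40000e-02]
[[-3.4, -0.6], [-1.0, 0.9], [1.9, -0.1], [-0.4, -0.9], [0.4, 0.0], [2.5, 2.4], [0.5, 0.5], [0.4, -1.2], [-0.1, 0.1], [-1.0, 0.6]]
seat [[601.3 107.   15. ]]
pedal [[432.3 213.3  45. ]]
knob [[559.  106.1  91. ]]
scene residual of side views:
[ 0.2 -1.9  0.7 -1.6 -0.5 -1.3 -2.3 -2.  -0.5 -2.8 -1.1 -0.8 -2.  -1.2]
```

```bash
python3 - <<'E'
from mv import *
s=read_state(); print(s["clock"],s["tool_pos"],azof(s))
plan([((559,106,110),-.3,3),((559,106,59),-.3,2)],0)
E
```

```text
2.7 [530.07131438 116.64142304 200.60477587] -0.29740115904226194
[[[0, 0, np.float64(0.001), -0.6, 10.3, 30.2, 0], [0, 0, np.float64(0.002), -1.1, 20.5, 60.4, 0], [0, 0, np.float64(0.003), -1.7, 30.8, 90.6, 0], [0, 0, np.float64(0.003), -1.7, 30.8, 116.1, 0], [0, 0, np.float64(0.003), -1.7, 30.8, 141.6, 0]]]
```

Emit:
send_rows:
  plan:
    - [[0, 0, 0, -0.6, 10, 30, 0], [0, 0, 0, -1.1, 20.5, 60, 0], [0, 0, 0, -1.7, 31, 90, 0], [0, 0, 0, -1.7, 31, 90, 0]]

```text
clock: 3.1
tool_pos: [557.6, 104.2, 107.1]
ee_rot: [-0.001, 0.805, 0.594, -0.003]
wrist_force: [-0.6, -0.2, -0.1]
width: 0.997
```

```bash
python3 - <<'E'
from mv import *
s=read_state(); print(s["clock"],s["tool_pos"],azof(s))
c=camera_info("wrist"); im=snapshot("wrist"); cv2.imwrite("pics/c_wrist.png",im[:,:,::-1])
r,o=sil("wrist","knob"); print(o)
print(proj(c,[[559,106,91],[559,106,51]]))
plan([((559,106,59),-.3,2)],0)
E
```

```text
3.1 [557.58317283 104.20673445 107.09090764] -0.29944252239242297
[(0.79, [243.7, 193.5, 29.6, 46.4], (np.float64(258.0), np.float64(217.2)), 1142), (0.46, [0.0, 80.9, 210.9, 98.5], (np.float64(95.5), np.float64(129.9)), 6276)]
[[257.85712172 228.1405223 ]
 [258.20292176 204.6967357 ]]
[[[0, 0, np.float64(0.0), 0.5, -0.3, 25.8, 0], [0, 0, np.float64(0.001), 0.9, -0.7, 51.7, 0]]]
```

View pics/c_wrist.png

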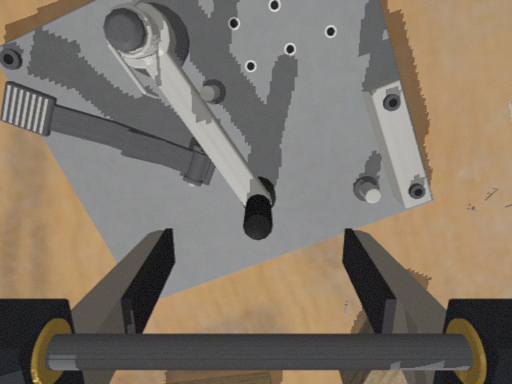

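Emit:
send_rows:
  plan:
    - [[0, 0, 0, 0, 0, 25, 0], [0, 0, 0, 0, 0, 50, 0], [0, 0, 0, 0, 0, 50, 0.6], [0, 0, 0, 0, 0, 50, 1], [0, 0, 0, 0, 0, 50, 1]]

```text
clock: 3.7
tool_pos: [561.0, 104.9, 62.7]
ee_rot: [0.0, 0.805, 0.594, 0.002]
wrist_force: [0.5, 0.7, 0.3]
width: 0.761
```

Emit:
send_rows:
  plan:
    - [[0, 0, 0, 0, 0, 0, 1], [0, 0, 0, 0, 0, 0, 1], [0, 0, 0, 0, 0, 0, 1]]

```text
clock: 4.0
tool_pos: [560.0, 104.6, 61.2]
ee_rot: [0.0, 0.805, 0.594, 0.0]
wrist_force: [-0.2, -0.5, 0.2]
width: 0.499
```

Emit:
send_rows:
  plan:
    - [[0, 0, 0, 0, 0, 0, 1], [0, 0, 0, 0, 0, 0, 1], [0, 0, 0, 0, 0, 0, 1], [0, 0, 0, 0, 0, 0, 1], [0, 0, 0, 0, 0, 0, 1]]

```text
clock: 4.5
tool_pos: [557.6, 105.1, 60.3]
ee_rot: [-0.002, 0.805, 0.594, -0.002]
wrist_force: [-4.7, 1.5, 4.3]
width: 0.184
```

```bash
python3 - <<'E'
from mv import *
s=read_state(); print(s["clock"],np.round(s["tool_pos"],1),azof(s),s["width"],s["wrist_force"])
c=camera_info("wrist"); im=snapshot("wrist"); cv2.imwrite("pics/d_wrist.png",im[:,:,::-1])
p=np.load("jig.npy"); 
W=lambda x,y:(p[0]+np.cos(p[2])*x-np.sin(p[2])*y, p[1]+np.sin(p[2])*x+np.cos(p[2])*y)
k0=np.array(W(-20.5+130*np.sin(.2),75-130*np.cos(.2)))
cur=np.array(s["tool_pos"]); print("knob est",k0)
ca=azof(s)
for q in np.r_[np.arange(.0,1.041,.08)]:
    w=np.array(W(-20.5+130*np.sin(.2-q),75-130*np.cos(.2-q))); d=np.r_[w-k0,0]
    az=.084+.2-q   # jaw along tangent
    print(round(q,2),w.round(1),"tool d",(jaw(ca).T@d).round(1))
E
```

```text
4.5 [557.6 105.1  60.3] -0.29950042818923117 0.1840827635289162 [-4.72540037  1.49252367  4.32141816]
knob est [559.03711316 106.09185418]
0.0 [559.  106.1] tool d [0. 0. 0.]
0.08 [548.9 103.6] tool d [-5.4 -8.9  0. ]
0.16 [538.7 101.9] tool d [-10.  -18.2   0. ]
0.24 [528.3 101. ] tool d [-13.9 -27.8   0. ]
0.32 [517.9 101. ] tool d [-17.  -37.8   0. ]
0.4 [507.6 101.8] tool d [-19.3 -47.9   0. ]
0.48 [497.3 103.4] tool d [-20.8 -58.2   0. ]
0.56 [487.2 105.8] tool d [-21.4 -68.6   0. ]
0.64 [477.3 109.1] tool d [-21.3 -79.    0. ]
0.72 [467.7 113.1] tool d [-20.3 -89.3   0. ]
0.8 [458.5 117.9] tool d [-18.4 -99.6   0. ]
0.88 [449.6 123.3] tool d [ -15.8 -109.6    0. ]
0.96 [441.3 129.5] tool d [ -12.4 -119.4    0. ]
1.04 [433.4 136.3] tool d [  -8.1 -128.9    0. ]
```

View pics/d_wrist.png

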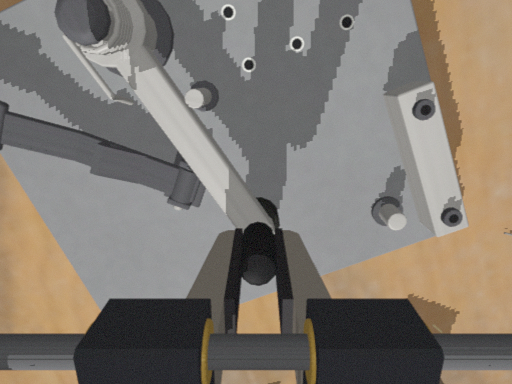

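Emit:
send_rows:
  plan:
    - [[0, 0, 0, -5.4, -8.9, 0, 1], [0, 0, 0, -10, -18.2, 0, 1], [0, 0, 0, -13.9, -27.8, 0, 1], [0, 0, 0, -17, -37.8, 0, 1], [0, 0, 0, -19.3, -47.9, 0, 1]]

```text
clock: 5.05
tool_pos: [510.3, 100.1, 60.7]
ee_rot: [0.002, 0.805, 0.593, 0.002]
wrist_force: [6.7, 1.0, -7.5]
width: 0.188
```

Emit:
send_rows:
  plan:
    - [[0, 0, 0, -1.5, -10.3, 0, 1], [0, 0, 0, -2.1, -20.7, 0, 1], [0, 0, 0, -2, -31.1, 0, 1], [0, 0, 0, -1, -41.4, 0, 1], [0, 0, 0, 0.9, -51.7, 0, 1]]

```text
clock: 5.55
tool_pos: [462.8, 113.4, 60.9]
ee_rot: [0.004, 0.806, 0.592, 0.003]
wrist_force: [9.9, -7.5, -8.9]
width: 0.187
```

Emit:
send_rows:
  plan:
    - [[0, 0, 0, 2.6, -10, 0, 1], [0, 0, 0, 6, -19.8, 0, 1], [0, 0, 0, 9.5, -28, 0, 1], [0, 0, 0, 9.5, -28, 0, 1], [0, 0, 0, 9.5, -28, 0, 1]]

```text
clock: 6.05
tool_pos: [436.7, 130.5, 60.6]
ee_rot: [0.002, 0.805, 0.593, 0.001]
wrist_force: [5.2, -8.4, -2.9]
width: 0.19
```

```bash
python3 - <<'E'
from mv import *
s=read_state(); print(s["clock"],np.round(s["tool_pos"],1),azof(s),s["width"],s["wrist_force"])
p=np.load("jig.npy")
pv=np.array([p[0]+np.cos(p[2])*-20.5-np.sin(p[2])*75, p[1]+np.sin(p[2])*-20.5+np.cos(p[2])*75])
d=np.array(s["tool_pos"])[:2]-pv; print("radius",np.hypot(*d)); a=np.arctan2(d[0],-d[1]); print("q",.2-(a-p[2]))
im=snapshot("wrist"); cv2.imwrite("pics/e_wrist.png",im[:,:,::-1])
E
```

```text
6.05 [436.7 130.5  60.6] -0.3022274734211918 0.18971655384867447 [ 5.21860636 -8.43023634 -2.87141133]
radius 132.2182736258498
q 0.9918375040972105
```

View pics/e_wrist.png

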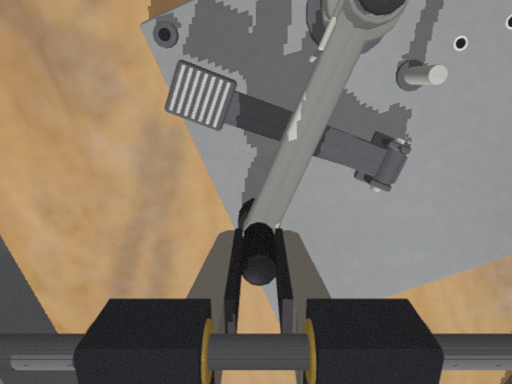

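Emit:
send_rows:
  plan:
    - [[0, 0, 0, 2.5, -4.5, 0, 1], [0, 0, 0, 2.5, -4.5, 0, 1], [0, 0, 0, 2.5, -4.5, 0, 1]]

```text
clock: 6.4
tool_pos: [432.9, 133.7, 60.6]
ee_rot: [0.002, 0.806, 0.592, 0.0]
wrist_force: [4.5, -10.1, -2.4]
width: 0.192
```

Emit:
send_rows:
  plan:
    - [[0, 0, 0, -2.5, 4.5, 0, 1], [0, 0, 0, -4, 8, 0, 1], [0, 0, 0, -5, 10.5, 0, 1], [0, 0, 0, -5, 10.5, 0, 1], [0, 0, 0, -5, 10.5, 0, 1]]

```text
clock: 6.9
tool_pos: [440.7, 127.2, 60.5]
ee_rot: [0.001, 0.805, 0.593, -0.0]
wrist_force: [2.3, -7.6, 0.2]
width: 0.185
```

```bash
cat > q.py <<'E'
from mv import *
s=read_state(); print(s["clock"],np.round(s["tool_pos"],1),azof(s),s["width"],np.round(s["wrist_force"],1))
p=np.load("jig.npy")
pv=np.array([p[0]+np.cos(p[2])*-20.5-np.sin(p[2])*75, p[1]+np.sin(p[2])*-20.5+np.cos(p[2])*75])
d=np.array(s["tool_pos"])[:2]-pv; print("radius",np.hypot(*d)); a=np.arctan2(d[0],-d[1]); print("q",.2-(a-p[2]))
E
python3 q.py
```

```text
6.9 [440.7 127.2  60.5] -0.301752349167844 0.184806617558954 [ 2.3 -7.6  0.2]
radius 132.1961672274766
q 0.9528101586807267
```

Emit:
send_rows:
  plan:
    - [[0, 0, 0, -1.5, 2.5, 0, 1], [0, 0, 0, -1.5, 2.5, 0, 1], [0, 0, 0, -1.5, 2.5, 0, 1]]

```text
clock: 7.2
tool_pos: [441.1, 126.9, 60.4]
ee_rot: [-0.0, 0.805, 0.594, -0.001]
wrist_force: [-3.8, -3.4, 3.4]
width: 0.189
```

```bash
python3 q.py
```

```text
7.2 [441.1 126.9  60.4] -0.2999880196576006 0.18914787842832348 [-3.8 -3.4  3.4]
radius 132.22161553490588
q 0.9486172287868151
```

Emit:
send_rows:
  plan:
    - [[0, 0, 0, 1, -2, 0, 1], [0, 0, 0, 1, -2, 0, 0.5], [0, 0, 0, 1, -2, 0, 0.5], [0, 0, 0, 1, -2, 0, 0.5], [0, 0, 0, 1, -2, 0, 0.5]]

```text
clock: 7.7
tool_pos: [440.7, 129.5, 60.7]
ee_rot: [-0.0, 0.805, 0.594, 0.0]
wrist_force: [-0.4, 0.4, -0.5]
width: 0.496
```

```bash
python3 q.py; python3 - <<'E'
from mv import *
# block pose
b=np.array([452.2,-97.7]); yaw=1.4415
# jaw axis along block width x: az=yaw or yaw-pi
print("block width az",yaw,yaw-np.pi)
im=snapshot("wrist"); cv2.imwrite("pics/f_wrist.png",im[:,:,::-1])
E
```

```text
7.7 [440.7 129.5  60.7] -0.29944108738913283 0.49621289408901104 [-0.4  0.4 -0.5]
radius 130.39432186803347
q 0.9631802058746859
block width az 1.4415 -1.7000926535897931
```

View pics/f_wrist.png

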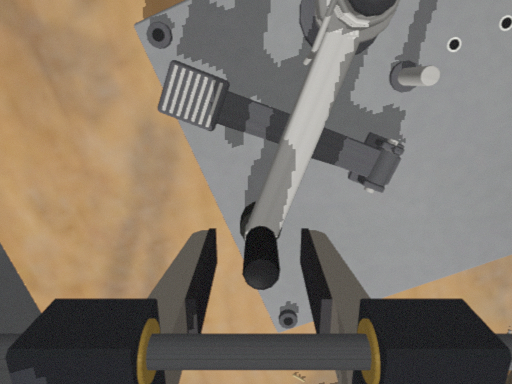

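```bash
python3 - <<'E'
from mv import *
C={n:camera_info(n) for n in("scene","side")}
print("cartridge base",tri([(C["scene"],(372,162)),(C["side"],(201,130))]))
print("cart top",tri([(C["scene"],(404,47)),(C["side"],(197,40))]))
print("jar top",tri([(C["scene"],(340,106)),(C["side"],(180,120))]))
print("shelf knot",tri([(C["scene"],(349,183)),(C["side"],(230,134))]))
s=read_state(); print(s["joints"])
plan([((440.7,129.5,170),-.3,3),((452,-98,150),-1.70,10)],0)
E
```

```text
cartridge base [826.1315121   33.76951241 120.67363365]
cart top [816.466613    35.94716717 426.35547848]
jar top [828.76103182 159.61391905 219.95191267]
shelf knot [719.5744336   27.77400071 123.35327518]
[-0.71093122  0.4136051   0.41967217  2.19222461 -0.29995442  0.58850547
 -0.37083429]
[[[0, 0, np.float64(0.0), 0.0, -0.0, -36.4, 0], [0, 0, np.float64(0.0), 0.1, -0.0, -72.9, 0], [0, 0, np.float64(0.001), 0.1, -0.0, -109.3, 0], [0, 0, np.float64(0.141), -21.3, 7.8, -107.3, 0], [0, 0, np.float64(0.281), -42.7, 15.6, -105.3, 0]]]
[[[0, 0, np.float64(0.14), -18.4, 13.4, 2.0, 0], [0, 0, np.float64(0.28), -36.8, 26.8, 4.0, 0], [0, 0, np.float64(0.42), -55.2, 40.2, 6.0, 0], [0, 0, np.float64(0.56), -73.6, 53.7, 8.0, 0], [0, 0, np.float64(0.7), -92.0, 67.1, 10.0, 0]]]
[[[0, 0, np.float64(0.14), -5.4, 22.1, 2.0, 0], [0, 0, np.float64(0.28), -10.9, 44.2, 4.0, 0], [0, 0, np.float64(0.42), -16.3, 66.3, 6.0, 0]]]
```

Emit:
send_rows:
  plan:
    - [[0, 0, 0, 0, 0, -36, 0], [0, 0, 0, 0, 0, -73, 0], [0, 0, 0, 0, 0, -109, 0], [0, 0, 0.14, -21, 8, -107, 0], [0, 0, 0.28, -43, 15.6, -105, 0]]

```text
clock: 8.25
tool_pos: [443.6, 83.8, 166.9]
ee_rot: [-0.0, 0.881, 0.474, 0.002]
wrist_force: [0.2, -0.1, -0.3]
width: 0.915
```

Emit:
send_rows:
  plan:
    - [[0, 0, 0.14, -18.4, 13.4, 2, 0], [0, 0, 0.28, -36.8, 26.8, 4, 0], [0, 0, 0.42, -55, 40, 6, 0], [0, 0, 0.56, -73.6, 53.7, 8, 0], [0, 0, 0.7, -92, 67, 10, 0]]

```text
clock: 8.75
tool_pos: [448.4, -31.2, 155.6]
ee_rot: [-0.0, 0.99, 0.142, 0.0]
wrist_force: [0.0, -0.1, 0.3]
width: 0.997
```

Emit:
send_rows:
  plan:
    - [[0, 0, 0.14, -5.4, 22, 2, 0], [0, 0, 0.28, -11, 44, 4, 0], [0, 0, 0.42, -16, 66, 6, 0], [0, 0, 0.42, -16, 66, 6, 0], [0, 0, 0.42, -16, 66, 6, 0]]

```text
clock: 9.25
tool_pos: [451.8, -98.1, 149.5]
ee_rot: [-0.0, 0.998, -0.064, -0.0]
wrist_force: [0.8, 0.0, 0.3]
width: 0.999
```

```bash
python3 - <<'E'
from mv import *
import pickle
s=read_state(); c=camera_info("wrist"); print(s["clock"],np.round(s["tool_pos"],1),azof(s),s["joints"])
im=snapshot("wrist")
r,o=sil("wrist","long_block"); print(o)
if r: np.save("g_long.npy",r[0]["pixels"])
pickle.dump((s,c),open("g.pkl","wb"))
import blk
h=blk.hull(c,[452.2,-97.7,1.4415],(45,110,30))
cv2.imwrite("pics/g_raw.png",im[:,:,::-1])
o=im[:,:,::-1].copy(); cv2.polylines(o,[np.round(h).astype(int)],True,(0,0,255),1)
cv2.imwrite("pics/g_w.png",cv2.resize(o,(800,600),interpolation=cv2.INTER_CUBIC))
E
```

```text
9.25 [451.8 -98.1 149.5] -1.6985705051801003 [-0.59720644  0.31034803  0.87420756  2.14888382 -0.3270796   0.81739392
 -1.217598  ]
[(0.82, [231.4, 116.4, 54.1, 120.4], (np.float64(257.1), np.float64(175.9)), 6245)]
```

View pics/g_w.png

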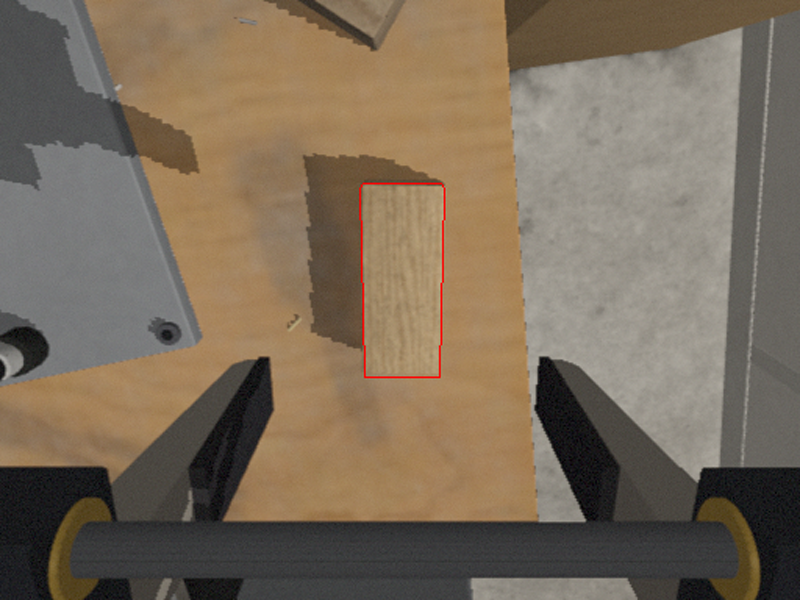

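Emit:
send_rows:
  plan:
    - [[0, 0, 0, 0, 0, 45, 0], [0, 0, 0, 0, 0, 90, 0], [0, 0, 0, 0, 0, 125, 0], [0, 0, 0, 0, 0, 143, 0], [0, 0, 0, 0, 0, 143, 0]]

```text
clock: 9.85
tool_pos: [450.1, -97.0, 4.6]
ee_rot: [-0.0, 0.998, -0.063, -0.002]
wrist_force: [-0.6, -0.0, 0.4]
width: 1.002
```

Emit:
send_rows:
  plan:
    - [[0, 0, 0, 0, 0, 0, 1], [0, 0, 0, 0, 0, 0, 1], [0, 0, 0, 0, 0, 0, 1], [0, 0, 0, 0, 0, 0, 1], [0, 0, 0, 0, 0, 0, 1]]

```text
clock: 10.35
tool_pos: [452.4, -98.1, 7.1]
ee_rot: [-0.0, 0.998, -0.064, 0.001]
wrist_force: [-0.3, 0.6, -0.8]
width: 0.586
```

Emit:
send_rows:
  plan:
    - [[0, 0, 0, 0, 0, 0, 1], [0, 0, 0, 0, 0, 0, 1], [0, 0, 0, 0, 0, 0, 1], [0, 0, 0, 0, 0, 0, 1]]

```text
clock: 10.75
tool_pos: [452.1, -98.1, 6.9]
ee_rot: [-0.0, 0.998, -0.065, 0.0]
wrist_force: [-0.8, 1.8, 5.8]
width: 0.485
```

```bash
python3 - <<'E'
from mv import *
s=read_state(); print(s["clock"],np.round(s["tool_pos"],1),azof(s),s["width"]*92,s["wrist_force"])
E
```

```text
10.75 [452.1 -98.1   6.9] -1.7000880056960008 44.65434355482708 [-0.78050838  1.84272343  5.8229583 ]
```

```bash
python3 - <<'E'
from mv import *
plan([((452,-98,100),-1.70,3),((595,111.5,105),-1.487,7)],1)
E
```

```text
[[[0, 0, np.float64(-0.0), -0.0, -0.0, -31.0, 1], [0, 0, np.float64(-0.0), -0.1, -0.0, -62.1, 1], [0, 0, np.float64(-0.0), -0.1, -0.1, -93.1, 1], [0, 0, np.float64(-0.031), 16.3, -32.4, -93.8, 1], [0, 0, np.float64(-0.061), 32.7, -64.7, -94.6, 1]]]
[[[0, 0, np.float64(-0.03), 18.3, -31.2, -0.7, 1], [0, 0, np.float64(-0.061), 36.6, -62.5, -1.4, 1], [0, 0, np.float64(-0.091), 55.0, -93.7, -2.1, 1], [0, 0, np.float64(-0.122), 73.3, -125.0, -2.8, 1], [0, 0, np.float64(-0.152), 91.7, -156.2, -3.5, 1]]]
```

Emit:
send_rows:
  plan:
    - [[0, 0, 0, 0, 0, -31, 1], [0, 0, 0, 0, 0, -62, 1], [0, 0, 0, 0, 0, -93, 1], [0, 0, -0.031, 16.3, -32.4, -94, 1], [0, 0, -0.061, 32.7, -64.7, -95, 1]]

```text
clock: 11.25
tool_pos: [493.4, -38.1, 102.6]
ee_rot: [-0.0, 0.999, -0.035, 0.001]
wrist_force: [0.8, -0.1, -2.4]
width: 0.488
```

Emit:
send_rows:
  plan:
    - [[0, 0, -0.03, 18.3, -31, -1, 1], [0, 0, -0.061, 36.6, -62.5, -1.5, 1], [0, 0, -0.091, 55, -93.7, -2, 1], [0, 0, -0.122, 73.3, -125, -3, 1], [0, 0, -0.152, 91.7, -156, -3.5, 1]]

```text
clock: 11.75
tool_pos: [595.0, 112.2, 104.5]
ee_rot: [0.0, 0.999, 0.043, -0.0]
wrist_force: [0.0, -0.5, -0.4]
width: 0.487
```

Emit:
send_rows:
  plan:
    - [[0, 0, 0, 0, 0, 0, 1], [0, 0, 0, 0, 0, 0, 1]]

```text
clock: 11.95
tool_pos: [594.3, 111.3, 104.2]
ee_rot: [0.001, 0.999, 0.043, -0.001]
wrist_force: [-0.9, -0.9, -1.8]
width: 0.492
```

```bash
python3 - <<'E'
from mv import *
import pickle
from fit import J2W
s=read_state(); c=camera_info("wrist"); print(s["clock"],np.round(s["tool_pos"],1),azof(s),s["width"],np.round(s["wrist_force"],1))
p=np.load("jig.npy")
im={n:snapshot(n) for n in("wrist","scene","side")}
pickle.dump((s,c),open("h.pkl","wb"))
for n in im:
    o=im[n][:,:,::-1].copy(); cv2.imwrite(f"pics/h_{n}_raw.png",o)
o=im["wrist"][:,:,::-1].copy()
o=cv2.resize(o,(800,600),interpolation=cv2.INTER_CUBIC)
for q in [(84.5,-83.5,35),(-132.5,-115,15),(132.5,-115,15),(102.5,-10,40),(102.5,-100,40)]:
    u=proj(c,J2W(p,q))[0]*800/512; cv2.circle(o,tuple(int(v) for v in u),3,(0,0,255),1)
cv2.imwrite("pics/h_w.png",o)
plan([((595,111.5,45),-1.487,3),((595,111.5,25),-1.487,2)],1)
E
```

```text
11.95 [594.3 111.3 104.2] -1.4856718593071727 0.49155253280174654 [-0.9 -0.9 -1.8]
[[[0, 0, np.float64(-0.001), 0.4, -0.7, 20.0, 1], [0, 0, np.float64(-0.002), 0.7, -1.4, 39.9, 1], [0, 0, np.float64(-0.002), 1.1, -2.0, 59.9, 1], [0, 0, np.float64(-0.002), 1.1, -2.0, 69.9, 1], [0, 0, np.float64(-0.002), 1.1, -2.0, 79.9, 1]]]
```

View pics/h_w.png

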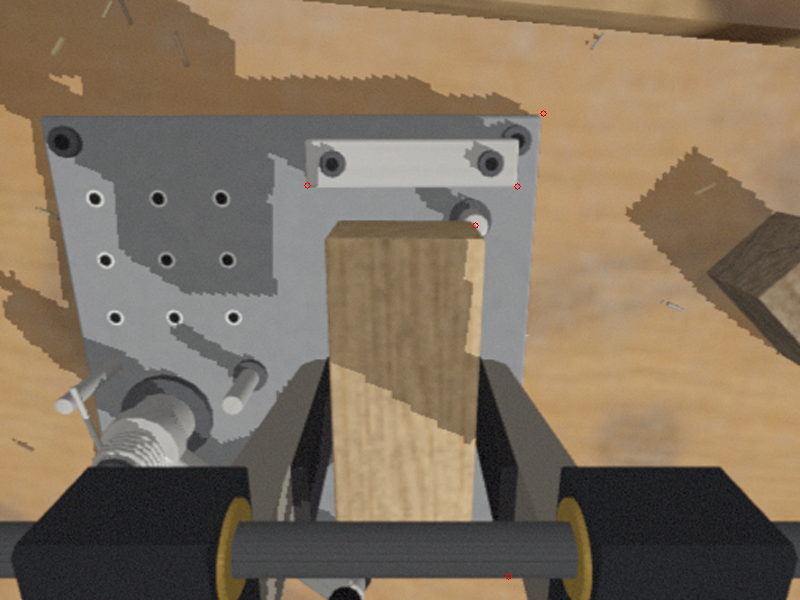

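Emit:
send_rows:
  plan:
    - [[0, 0, 0, 0.5, 0, 20, 1], [0, 0, 0, 0.5, 0, 40, 1], [0, 0, 0, 0.5, 0, 60, 1], [0, 0, 0, 0.5, 0, 72, 1], [0, 0, 0, 0.5, 0, 80, 1]]

```text
clock: 12.6
tool_pos: [594.8, 110.1, 24.3]
ee_rot: [0.0, 0.999, 0.041, -0.0]
wrist_force: [0.1, -0.7, -1.4]
width: 0.488
```

Emit:
send_rows:
  plan:
    - [[0, 0, 0, 0, 0, 0, 1], [0, 0, 0, 0, 0, 0, 1]]

```text
clock: 12.8
tool_pos: [595.8, 110.8, 25.7]
ee_rot: [-0.0, 0.999, 0.042, 0.0]
wrist_force: [0.3, 0.7, -0.7]
width: 0.485
```

```bash
cat > v.py <<'E'
from mv import *
import sys
from fit import J2W
s=read_state(); c=camera_info("wrist"); p=np.load("jig.npy")
t=np.array(s["tool_pos"]); d=t[:2]-p[:2]; cc,ss=np.cos(p[2]),np.sin(p[2])
print(s["clock"],np.round(t,1),"jig",np.round([cc*d[0]+ss*d[1],-ss*d[0]+cc*d[1]],1),"az-jig",round(azof(s)-p[2]+np.pi/2,4),s["width"],"F",np.round(s["wrist_force"],1))
if len(sys.argv)>1:
    n=sys.argv[1]; im=snapshot("wrist"); cv2.imwrite(f"pics/{n}.png",cv2.resize(im[:,:,::-1],(800,600),interpolation=cv2.INTER_CUBIC))
E
python3 v.py i_w
```

```text
12.8 [595.8 110.8  25.7] jig [ 42.3 -50.8] az-jig -0.0003 0.48473802276813854 F [ 0.3  0.7 -0.7]
```

View pics/i_w.png

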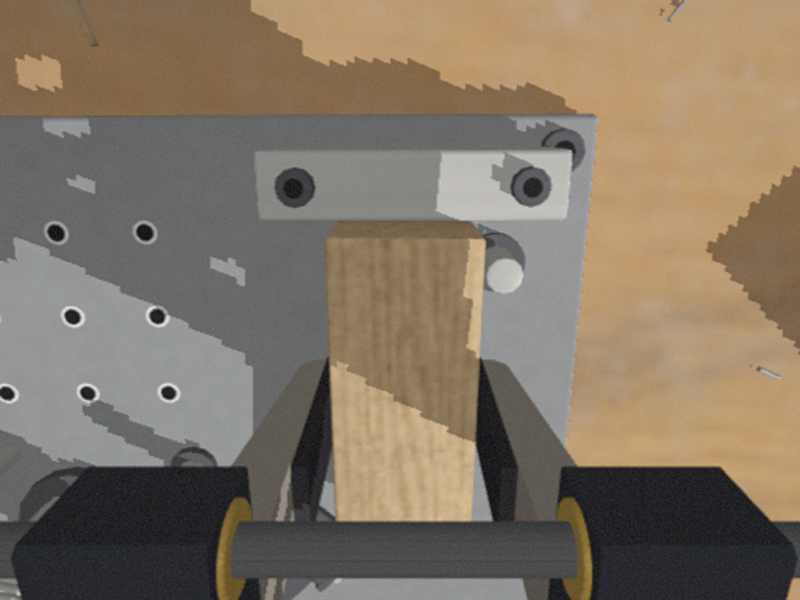

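Emit:
send_rows:
  plan:
    - [[0, 0, 0, 0, 0, 1, 1], [0, 0, 0, 0, 0, 2, 1], [0, 0, 0, 0, 0, 3, 1], [0, 0, 0, 0, 0, 3, 1], [0, 0, 0, 0, 0, 3, 1]]

```text
clock: 13.35
tool_pos: [595.3, 111.1, 22.1]
ee_rot: [-0.0, 0.999, 0.042, 0.0]
wrist_force: [0.6, 0.7, -1.4]
width: 0.485
```

```bash
python3 v.py
```

```text
13.35 [595.3 111.1  22.1] jig [ 41.9 -50.4] az-jig 0.0002 0.4849445750723768 F [ 0.6  0.7 -1.4]
```

Emit:
send_rows:
  plan:
    - [[0, 0, 0, 1.5, 1, 0, 1], [0, 0, 0, 3, 2, 0, 1], [0, 0, 0, 4, 3, 0, 1], [0, 0, 0, 5, 3.5, 0, 1], [0, 0, 0, 5, 3.5, 0, 1]]

```text
clock: 13.85
tool_pos: [598.8, 108.8, 22.0]
ee_rot: [-0.001, 0.999, 0.042, -0.002]
wrist_force: [-6.4, 1.4, 3.1]
width: 0.489
```

```bash
python3 v.py
```

```text
13.85 [598.8 108.8  22. ] jig [ 45.2 -53. ] az-jig 0.0012 0.48906194574342915 F [-6.4  1.4  3.1]
```

Emit:
send_rows:
  plan:
    - [[0, 0, 0, 0, 0.7, 0, 1], [0, 0, 0, 0, 1.4, 0, 1], [0, 0, 0, 0, 2, 0, 1], [0, 0, 0, 0, 2, 0, 1], [0, 0, 0, 0, 2, 0, 1]]

```text
clock: 14.35
tool_pos: [598.9, 108.4, 22.0]
ee_rot: [-0.002, 0.999, 0.043, -0.002]
wrist_force: [-6.2, 4.9, 3.0]
width: 0.485
```

```bash
python3 v.py j_w
```

```text
14.35 [598.9 108.4  22. ] jig [ 45.2 -53.5] az-jig 0.0027 0.4854586579991731 F [-6.2  4.9  3. ]
```

View pics/j_w.png

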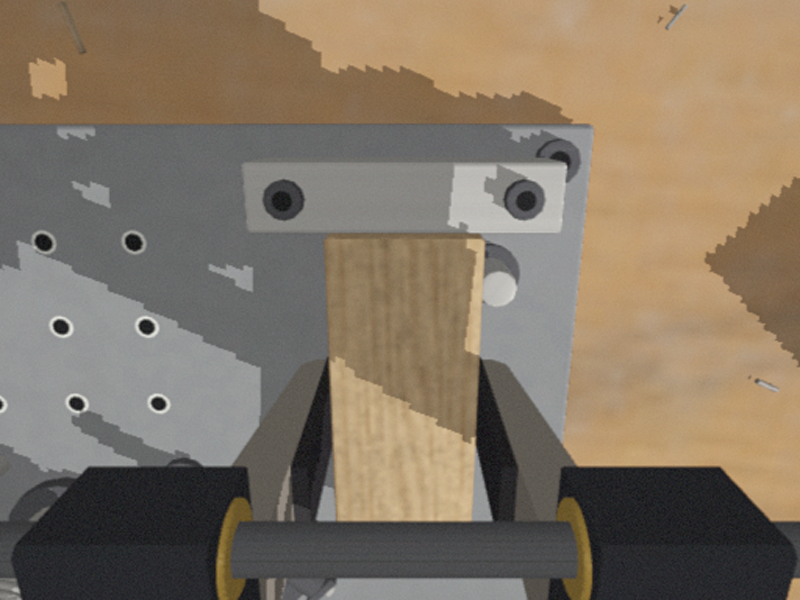

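Emit:
send_rows:
  plan:
    - [[0, 0, 0, -1, 0, -0.5, 1], [0, 0, 0, -2, 0, -0.7, 1], [0, 0, 0, -2, 0.5, -0.7, 1], [0, 0, 0, -2, 1, -0.7, 1], [0, 0, 0, -2, 1, -0.7, 1]]

```text
clock: 14.9
tool_pos: [598.8, 108.2, 22.6]
ee_rot: [-0.002, 0.999, 0.043, -0.0]
wrist_force: [-0.0, 7.2, -2.9]
width: 0.489
```

```bash
python3 v.py
```

```text
14.9 [598.8 108.2  22.6] jig [ 45.1 -53.6] az-jig 0.0027 0.4892887540078512 F [-0.   7.2 -2.9]
```

Emit:
send_rows:
  plan:
    - [[0, 0, 0, 0, 0, 0.7, 1], [0, 0, 0, 1.5, -1, 1, 1], [0, 0, 0, 1.5, -1.8, 1.2, 1], [0, 0, 0, 1.5, -1.8, 1.2, 1]]

```text
clock: 15.3
tool_pos: [598.9, 108.4, 22.0]
ee_rot: [-0.001, 0.999, 0.043, -0.001]
wrist_force: [-6.5, 3.6, 5.8]
width: 0.485
```

```bash
python3 v.py
```

```text
15.3 [598.9 108.4  22. ] jig [ 45.3 -53.5] az-jig 0.002 0.48529702641014405 F [-6.5  3.6  5.8]
```

Emit:
send_rows:
  plan:
    - [[0, 0, 0, -0.8, 0, 0, 0.3], [0, 0, 0, -0.8, -0.5, 0, 0.3], [0, 0, 0, -0.8, -0.5, 0, 0.3], [0, 0, 0, -0.8, -0.5, 0, 0.3], [0, 0, 0, -0.8, -0.5, 0, 0.3]]

```text
clock: 15.8
tool_pos: [599.6, 106.8, 21.6]
ee_rot: [0.0, 0.999, 0.042, 0.0]
wrist_force: [0.3, -0.3, 1.0]
width: 0.699
```

```bash
python3 v.py k_w
```

```text
15.8 [599.6 106.8  21.6] jig [ 45.8 -55.1] az-jig -0.0003 0.6988990655614787 F [ 0.3 -0.3  1. ]
```

View pics/k_w.png

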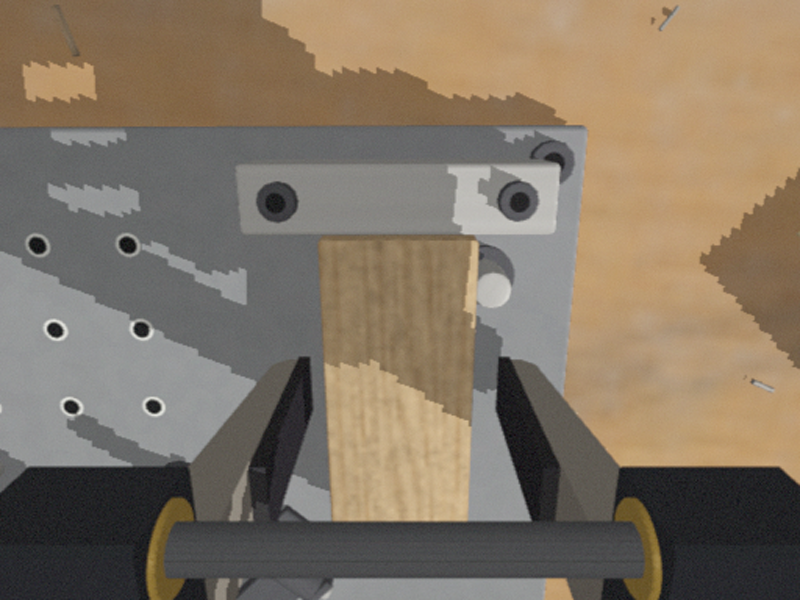

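```bash
python3 - <<'E'
from mv import *
plan([((599.5,107,140),-1.487,4),((432.3,213.3,110),-1.0,6)],1)
E
```

```text
[[[0, 0, np.float64(-0.0), -0.0, -0.0, -29.6, 1], [0, 0, np.float64(-0.0), -0.0, -0.0, -59.2, 1], [0, 0, np.float64(-0.0), -0.0, -0.1, -88.8, 1], [0, 0, np.float64(-0.0), -0.0, -0.1, -118.4, 1], [0, 0, np.float64(-0.082), -26.3, -20.1, -113.4, 1]]]
[[[0, 0, np.float64(-0.081), -24.6, -22.0, 5.0, 1], [0, 0, np.float64(-0.162), -49.1, -44.1, 10.0, 1], [0, 0, np.float64(-0.243), -73.7, -66.2, 15.0, 1], [0, 0, np.float64(-0.324), -98.3, -88.2, 20.0, 1], [0, 0, np.float64(-0.405), -122.8, -110.3, 25.0, 1]]]
```

Emit:
send_rows:
  plan:
    - [[0, 0, 0, 0, 0, -20, 0.3], [0, 0, 0, 0, 0, -55, 0.3], [0, 0, 0, 0, 0, -90, 0.3], [0, 0, 0, 0, 0, -118, 1], [0, 0, -0.08, -26, -20, -113, 1]]

```text
clock: 16.35
tool_pos: [577.5, 122.2, 139.5]
ee_rot: [0.0, 0.997, 0.08, 0.006]
wrist_force: [0.5, 0.6, -0.4]
width: 0.551
```

```bash
python3 v.py l_w
```

```text
16.35 [577.5 122.2 139.5] jig [ 25.1 -37.9] az-jig 0.0766 0.5512178046324164 F [ 0.5  0.6 -0.4]
```

Emit:
send_rows:
  plan:
    - [[0, 0, -0.08, -24.6, -22, 5, 1], [0, 0, -0.16, -49, -44, 10, 1], [0, 0, -0.243, -73.7, -66, 15, 1], [0, 0, -0.324, -98, -88, 20, 1], [0, 0, -0.405, -123, -110, 25, 1]]

```text
clock: 16.9
tool_pos: [431.2, 214.0, 109.3]
ee_rot: [-0.0, 0.959, 0.282, -0.0]
wrist_force: [0.6, -0.1, 0.3]
width: 0.067
```

Emit:
send_rows:
  plan:
    - [[0, 0, 0, 0, 0, 0, 1], [0, 0, 0, 0, 0, 0, 1], [0, 0, 0, 0, 0, 0, 1]]

```text
clock: 17.2
tool_pos: [433.6, 212.9, 109.9]
ee_rot: [0.0, 0.96, 0.28, 0.001]
wrist_force: [-0.4, -0.7, 0.7]
width: 0.004
```

```bash
python3 v.py m_w; python3 - <<'E'
from h import *
from fit import J2W
c=camera_info("wrist");p=np.load("jig.npy"); print("pedal px (800)",proj(c,J2W(p,(-112,65,45)))*800/512)
for n in("scene","side"): 
    im=snapshot(n); cv2.imwrite(f"pics/m_{n}.png",im[:,:,::-1]); print(proj(camera_info(n),J2W(p,(-112,65,45))))
E
```

```text
17.2 [433.6 212.9 109.9] jig [-110.7   64.5] az-jig 0.4833 0.003982024503945119 F [-0.4 -0.7  0.7]
pedal px (800) [[398.12054843 321.72305763]]
[[208.31787752 225.28731983]]
[[294.57622563 203.43433033]]
```

View pics/l_w.png

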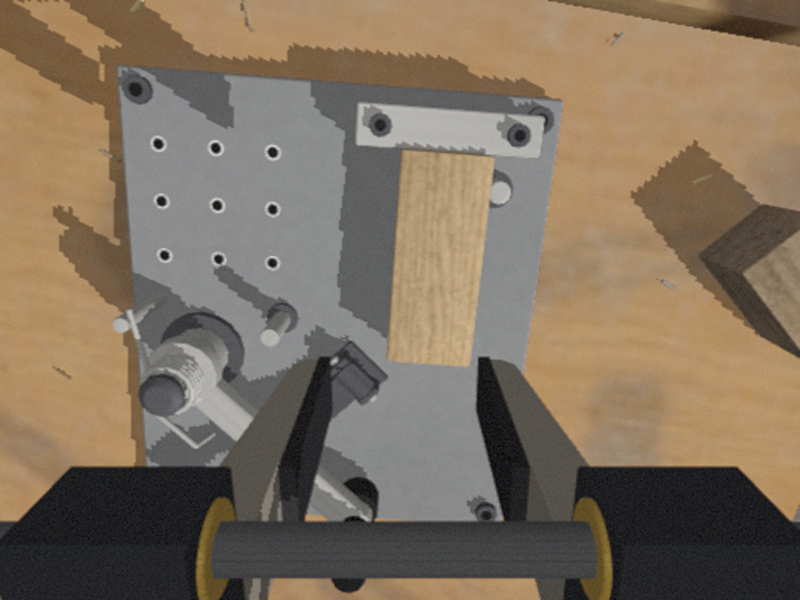

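View pics/m_w.png

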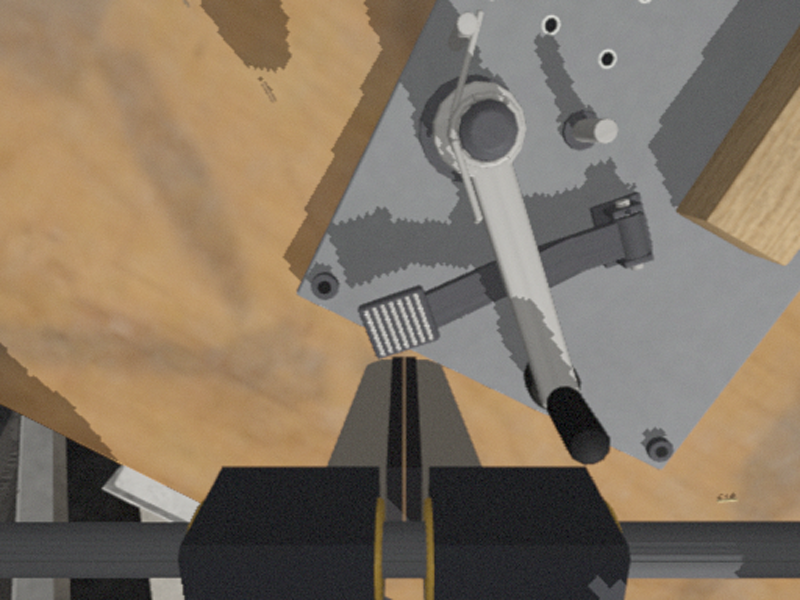

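Emit:
send_rows:
  plan:
    - [[0, 0, 0, 0, 0, 30, 1], [0, 0, 0, 0, 0, 52, 1], [0, 0, 0, 0, 0, 62, 1], [0, 0, 0, 0, 0, 66, 1], [0, 0, 0, 0, 0, 66, 1]]

```text
clock: 17.85
tool_pos: [432.6, 212.9, 43.6]
ee_rot: [0.0, 0.96, 0.28, -0.0]
wrist_force: [-0.1, 0.4, -0.4]
width: 0.005
```

Emit:
send_rows:
  plan:
    - [[0, 0, 0, 0, 0, 3, 1], [0, 0, 0, 0, 0, 6, 1], [0, 0, 0, 0, 0, 9, 1], [0, 0, 0, 0, 0, 11, 1], [0, 0, 0, 0, 0, 11, 1]]

```text
clock: 18.35
tool_pos: [433.0, 213.6, 32.9]
ee_rot: [-0.0, 0.96, 0.28, 0.001]
wrist_force: [-0.8, 0.8, 3.0]
width: 0.005
```

```bash
python3 v.py n_w
```

```text
18.35 [433.  213.6  32.9] jig [-111.3   65.3] az-jig 0.485 0.004648533027574347 F [-0.8  0.8  3. ]
```

View pics/n_w.png

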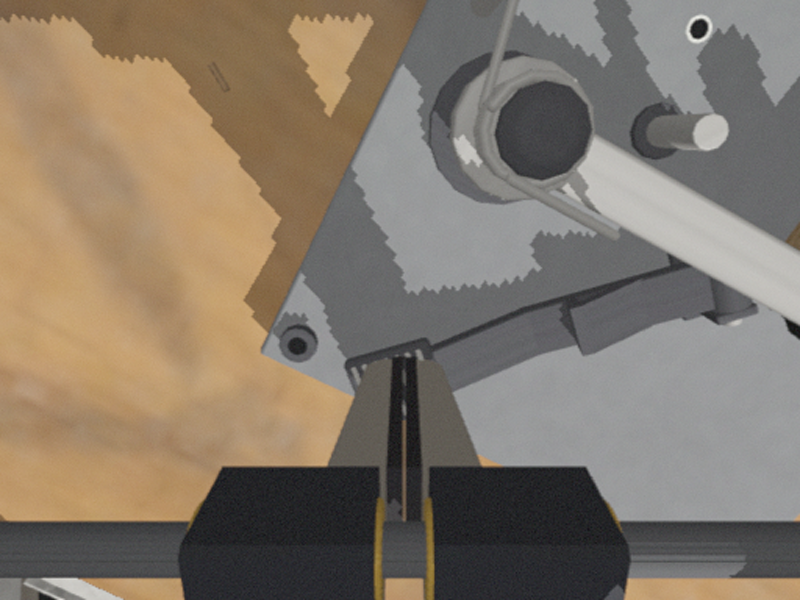

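Arm released: it has swung toward the block. Raise up and check.

Emit:
send_rows:
  plan:
    - [[0, 0, 0, 0, 0, -10, 1], [0, 0, 0, 0, 0, -40, 1], [0, 0, 0, 0, 0, -85, 1], [0, 0, 0, 0, 0, -125, 1], [0, 0, 0, 0, 0, -150, 1]]

```text
clock: 18.9
tool_pos: [433.5, 213.5, 185.8]
ee_rot: [-0.001, 0.96, 0.28, 0.002]
wrist_force: [0.3, 0.5, -1.1]
width: 0.007
```

```bash
python3 - <<'E'
from mv import *
s=read_state(); print(azof(s))
plan([((545,110,190),-1.35,5)],1)
E
```

```text
-1.0029237361690442
[[[0, 0, np.float64(0.069), 7.7, 29.4, -0.8, 1], [0, 0, np.float64(0.139), 15.3, 58.9, -1.7, 1], [0, 0, np.float64(0.208), 23.0, 88.3, -2.5, 1], [0, 0, np.float64(0.278), 30.6, 117.7, -3.3, 1], [0, 0, np.float64(0.347), 38.3, 147.2, -4.2, 1]]]
```

Emit:
send_rows:
  plan:
    - [[0, 0, 0.07, 8, 29, -5, 1], [0, 0, 0.14, 15, 59, -10, 1], [0, 0, 0.21, 23, 88, -15, 1], [0, 0, 0.28, 31, 118, -20, 1], [0, 0, 0.35, 38, 147, -25, 1]]

```text
clock: 19.4
tool_pos: [544.4, 109.0, 208.5]
ee_rot: [-0.0, 0.994, 0.108, 0.0]
wrist_force: [0.3, 0.5, -0.4]
width: 0.003
```

Emit:
send_rows:
  plan:
    - [[0, 0, 0, 0, 0, 0, 1], [0, 0, 0, 0, 0, 0, 1], [0, 0, 0, 0, 0, 0, 1]]

```text
clock: 19.7
tool_pos: [542.7, 111.0, 207.4]
ee_rot: [-0.0, 0.994, 0.11, -0.001]
wrist_force: [0.6, 0.7, -0.3]
width: 0.004
```

```bash
python3 v.py o_w; python3 - <<'E'
from h import *
from blk import iou,hull
from fit import J2W
for n in("scene","side"):
    im=snapshot(n); cv2.imwrite(f"pics/o_{n}.png",im[:,:,::-1])
a=cv2.imread("pics/o_scene.png")[160:300,180:380];cv2.imwrite("pics/o_zs.png",cv2.resize(a,None,fx=4,fy=4,interpolation=cv2.INTER_CUBIC))
E
```

```text
19.7 [542.7 111.  207.4] jig [-10.6 -46.2] az-jig 0.1369 0.004162251342290018 F [ 0.6  0.7 -0.3]
```

View pics/o_w.png

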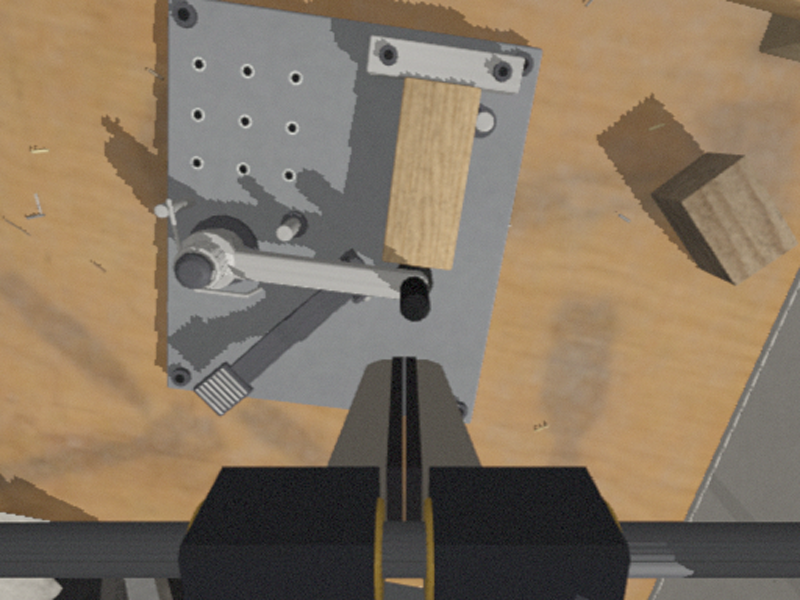

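View pics/o_zs.png

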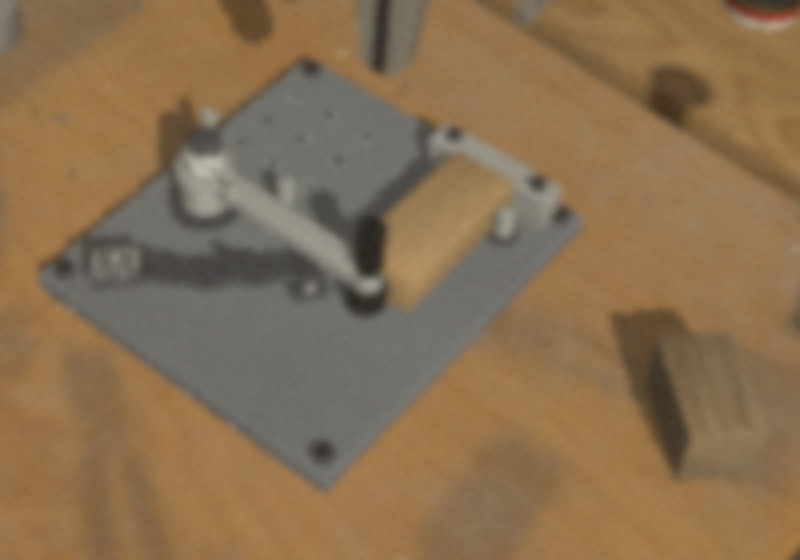

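View pics/o_side.png

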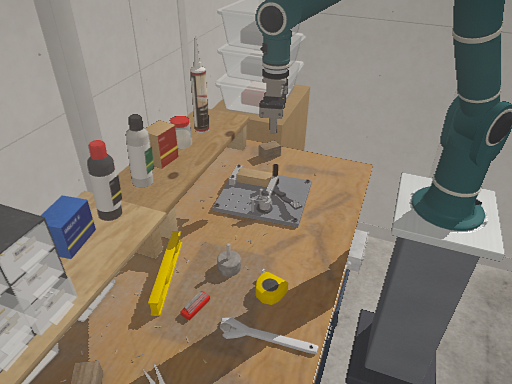

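```bash
python3 - <<'E'
from mv import *
from fit import J2W
c=camera_info("wrist"); im=snapshot("wrist"); cv2.imwrite("pics/p_raw.png",im[:,:,::-1])
x0,y0=225,15
z=cv2.resize(im[15:185,225:345,::-1],None,fx=5,fy=3.5 if 0 else 5,interpolation=cv2.INTER_CUBIC)
z=z[:,:]; cv2.imwrite("pics/p_z.png",cv2.resize(z,(420,595)))
# edge points by gradient along rows: block right/left edges (top z=45)
g=cv2.cvtColor(im,cv2.COLOR_RGB2HSV)[:,:,1].astype(float)
p=np.load("jig.npy")
def w2j(w): 
    d=w[:2]-p[:2]; cc,ss=np.cos(p[2]),np.sin(p[2]); return np.array([cc*d[0]+ss*d[1],-ss*d[0]+cc*d[1]])
def sub(a,lo,hi,sgn):
    d=np.diff(a[lo:hi])*sgn; i=np.argmax(d); 
    if 0<i<len(d)-1:
        den=d[i-1]-2*d[i]+d[i+1]; i=i+(0.5*(d[i-1]-d[i+1])/den if den else 0)
    return lo+i+.5
k=512/800
R_,L_,F_=[],[],[]
for v in range(66,165,3):
    t=(v-78*k)/(270*k-87*k)
    ur=(480-28*(v-87*k)/(183*k))*k; ul=(405-20*(v-78*k)/(184*k))*k
    R_.append(w2j(onz(c,(sub(g[v],int(ur)-7,int(ur)+8,-1),v),45)))
    L_.append(w2j(onz(c,(sub(g[v],int(ul)-7,int(ul)+8,1),v),45)))
for nm,E in(("right",R_),("left",L_)):
    E=np.array(E); q=np.polyfit(E[:,0],E[:,1],1); r=E[:,1]-np.polyval(q,E[:,0]); m=abs(r)<1.5; q=np.polyfit(E[m,0],E[m,1],1); print(nm,"slope",q[0].round(4),"y at x=84:",np.polyval(q,84.5).round(2),"at 0",q[1].round(2),"n",m.sum(),"rms",r[m].std().round(2), "x",E[:,0].min().round(),E[:,0].max().round())
# plate edges for yaw ref: right edge -y side
for nm,a,b in(("plate right",(540,48),(470,418)),("plate left",(168,20),(168,380)),("fence face",(368,73),(521,93))):
    z=40 if "fence" in nm else 15
    A,B=[w2j(onz(c,np.array(q)*k,z)) for q in(a,b)]; print(nm,A.round(1),B.round(1),"ang",np.arctan2(*(B-A)[::-1]).round(4))
pin=w2j(onz(c,np.array((485,121))*k,35)); print("pin",pin)
E
```

```text
right slope 0.0043 y at x=84: -76.97 at 0 -77.34 n 33 rms 0.16 x 4.0 94.0
left slope 0.0053 y at x=84: -31.59 at 0 -32.04 n 33 rms 0.16 x -2.0 88.0
plate right [ 132.3 -112.2] [-127.2 -114.1] ang -3.134
plate left [116.6 115.2] [-126.7  113.3] ang -3.1337
fence face [101.6 -10.6] [ 103.1 -101. ] ang -1.5541
pin [ 84.90747396 -83.5712618 ]
```

View pics/p_z.png

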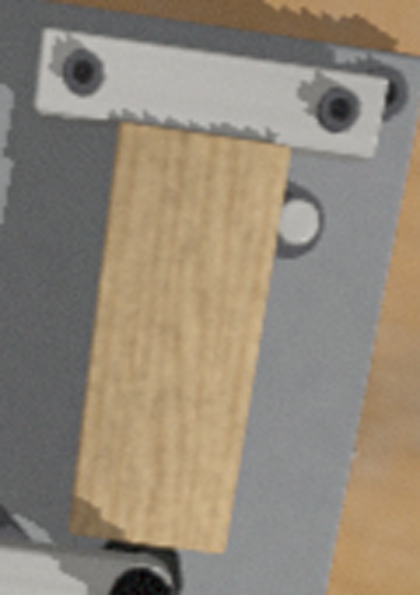

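```bash
python3 - <<'E'
from mv import *
from fit import J2W
c=camera_info("wrist");p=np.load("jig.npy")
print("pred knob top q=.2",proj(c,J2W(p,(-20.5,-55,91)))*800/512,"q=0",proj(c,J2W(p,(5.3,-52.4,91)))*800/512)
for n in("long_block","short_block","hole_saw","tape_measure"):
    r,o=sil("side",n); print(n,o[:1])
s=read_state(); print(s["clock"],np.round(s["wrist_force"],1)); job_done()
E
```

```text
pred knob top q=.2 [[414.77741616 308.16440718]] q=0 [[416.82400408 263.32646095]]
long_block [(0.94, [233.8, 165.7, 35.2, 17.4], (np.float64(252.6), np.float64(176.6)), 441)]
short_block [(0.55, [254.6, 138.8, 28.9, 19.7], (np.float64(269.0), np.float64(149.9)), 366)]
hole_saw [(0.71, [215.6, 244.1, 28.2, 33.0], (np.float64(228.5), np.float64(261.9)), 550)]
tape_measure [(0.89, [252.6, 269.9, 35.0, 34.3], (np.float64(270.0), np.float64(288.0)), 806)]
20.1 [-0.3 -0.2 -0.6]
the job is handed in; nothing more can be done
```

The block is clamped in the jig, and the job was handed in at about 20 s of the 64 s allowed, with the robot clear and touching nothing.

1. **Arm drawn back:** I pulled the knob to about 1.03 rad. Easing it back, it stopped at about 0.95, and it stayed there after I let go, so the catch held it by itself.
2. **Block placed:** I laid the block flat and moved it against the fence (about 6 N felt), then against the stop pin (about 7 N felt, with no load on the fence). Then I let go and lifted clear.
3. **Arm released:** I pressed the pedal about 12 mm. The arm sprang back onto the block's near end.

Last checks:
- **Block against the stops:** its side measured within about 0.5 mm of the pin's face and about 0.003 rad from parallel with the plate edges. In the picture its end is flush with the fence.
- **Arm angle:** the knob shows at (415, 303) in the enlarged wrist picture. That is close to the (415, 308) predicted for 0.2 rad, on a block that lies home.
- **Other things:** the short block, hole saw and tape measure are where they were at the start, to within about half a pixel in the side picture.

One small disagreement: when the contacts were felt, my jig estimate was about 1.5–2.3 mm off, which is near the stated calibration error. The forces and the pictures, not that estimate, decided the final placing.

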